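# Lay out the kit by length

## Task

Lay the eraser, the lighter, the marker and the screwdriver out on the layout board for the kit check, one on each black strip, in order of length: the shortest on the outermost strip at the end with the black knob, then each longer one on the next strip, the longest farthest from the knob. Each thing should lie along its strip, the same way up as it lies now and pointing either way, with the middle of its length at the middle of the strip. Leave the red memory stick where it is.

Things in the scene. Friction and masses are not known exactly. Their poses are not given: they have to be found in the camera images.
- eraser: worn blue and white eraser block lying flat, 42 mm long (its y), 18 mm wide (x), 11 mm high, 18 g. Origin: centre of its underside, z up
- lighter: orange pocket lighter lying on its narrow edge, 78 mm long (its y), 11 mm wide (x), 24 mm high, 20 g; the metal nose at the -y end is lower and narrower (last 4 mm). Origin: centre of its underside, z up
- marker: white capped felt marker lying down, 132 mm long (its y), 16 mm wide (x), 18 mm high, 18 g; the cap is the 44 mm at the -y end, the rest a round barrel of 15 mm diameter, axis 10 mm up. Origin: under the middle of its length, z up
- screwdriver: screwdriver with a red handle, lying down, 192 mm long in all (its y). The handle, 27 mm wide (x) and 23 mm high, takes the +y half (y = 1 to 96 mm); the bare blade, 6 mm thick, takes the -y half, 12 mm above the desk. 90 g, centre of mass in the handle, about 40 mm to +y of the origin. Origin: under the middle of the whole length, z up
- strip_a: one of four identical black rubber strips, 196 x 30 x 2 mm, fixed on the plywood layout board (board top 10 mm above the desk); the strips lie side by side 65 mm apart (centre to centre) across the board. Origin: centre of its underside, on the board; the upper face, on which a thing lies, is 2 mm above it (12 mm above the desk). x: along the strip, y: across it, z: up. Which letter lies where is shuffled: tell the strips' order by their positions relative to the knob
- strip_b: one of four identical black rubber strips, 196 x 30 x 2 mm, fixed on the plywood layout board (board top 10 mm above the desk); the strips lie side by side 65 mm apart (centre to centre) across the board. Origin: centre of its underside, on the board; the upper face, on which a thing lies, is 2 mm above it (12 mm above the desk). x: along the strip, y: across it, z: up. Which letter lies where is shuffled: tell the strips' order by their positions relative to the knob
- strip_c: one of four identical black rubber strips, 196 x 30 x 2 mm, fixed on the plywood layout board (board top 10 mm above the desk); the strips lie side by side 65 mm apart (centre to centre) across the board. Origin: centre of its underside, on the board; the upper face, on which a thing lies, is 2 mm above it (12 mm above the desk). x: along the strip, y: across it, z: up. Which letter lies where is shuffled: tell the strips' order by their positions relative to the knob
- strip_d: one of four identical black rubber strips, 196 x 30 x 2 mm, fixed on the plywood layout board (board top 10 mm above the desk); the strips lie side by side 65 mm apart (centre to centre) across the board. Origin: centre of its underside, on the board; the upper face, on which a thing lies, is 2 mm above it (12 mm above the desk). x: along the strip, y: across it, z: up. Which letter lies where is shuffled: tell the strips' order by their positions relative to the knob
- knob_post: steel post with a round black knob, 28 mm in diameter, on top, 40 mm high in all, fixed on the header bar along the board's far edge, in line with one of the two outermost strips (121.5 mm beyond that strip's centre, along the strip). Which outer strip, the leftmost or the rightmost, changes; the opposite end of the header has only a small flat wooden plug. Origin: centre of its foot on the board's top; its axes are parallel to the strips' axes
- memory_stick: red memory stick lying flat among the things, 52 mm long (its y), 17 mm wide (x), 8 mm high. It is not part of the kit and stays where it is. Origin: centre of its underside, z up
Things that resemble listed ones, but are neither listed nor needed, are in the scene too. Several things have the shape of the eraser; the one meant has the colours described above.

How it is judged (in metres and radians):
At the end, for the whole second after the job is handed in: From the knob: eraser, lighter, marker, screwdriver, one to a strip; each one's middle within 15 mm of the strip's centre, its length within 0.22 rad of the strip's, resting on it the same way up as before (0.5 rad). The memory stick is within 25 mm of where it was (((horizontal distance between eraser and strip_a below 0.015 m and angle between the y axis of eraser and the x axis of strip_a, either way round below 0.22 rad and z of eraser in the frame of strip_a between -0.003 and 0.008 m) or (horizontal distance between eraser and strip_b below 0.015 m and angle between the y axis of eraser and the x axis of strip_b, either way round below 0.22 rad and z of eraser in the frame of strip_b between -0.003 and 0.008 m) or (horizontal distance between eraser and strip_c below 0.015 m and angle between the y axis of eraser and the x axis of strip_c, either way round below 0.22 rad and z of eraser in the frame of strip_c between -0.003 and 0.008 m) or (horizontal distance between eraser and strip_d below 0.015 m and angle between the y axis of eraser and the x axis of strip_d, either way round below 0.22 rad and z of eraser in the frame of strip_d between -0.003 and 0.008 m)) and y of eraser in the frame of knob_post between -0.0325 and 0.0325 m and angle between each of eraser, lighter, marker, screwdriver's own z axis and vertical below 0.5 rad and linear speed of each of eraser, lighter, marker, screwdriver below 0.02 m/s and angular speed of each of eraser, lighter, marker, screwdriver below 0.2 rad/s and ((horizontal distance between lighter and strip_a below 0.015 m and angle between the y axis of lighter and the x axis of strip_a, either way round below 0.22 rad and z of lighter in the frame of strip_a between -0.003 and 0.008 m) or (horizontal distance between lighter and strip_b below 0.015 m and angle between the y axis of lighter and the x axis of strip_b, either way round below 0.22 rad and z of lighter in the frame of strip_b between -0.003 and 0.008 m) or (horizontal distance between lighter and strip_c below 0.015 m and angle between the y axis of lighter and the x axis of strip_c, either way round below 0.22 rad and z of lighter in the frame of strip_c between -0.003 and 0.008 m) or (horizontal distance between lighter and strip_d below 0.015 m and angle between the y axis of lighter and the x axis of strip_d, either way round below 0.22 rad and z of lighter in the frame of strip_d between -0.003 and 0.008 m)) and (y of lighter in the frame of knob_post between 0.0325 and 0.0975 m or y of lighter in the frame of knob_post between -0.0975 and -0.0325 m) and ((horizontal distance between marker and strip_a below 0.015 m and angle between the y axis of marker and the x axis of strip_a, either way round below 0.22 rad and z of marker in the frame of strip_a between -0.003 and 0.008 m) or (horizontal distance between marker and strip_b below 0.015 m and angle between the y axis of marker and the x axis of strip_b, either way round below 0.22 rad and z of marker in the frame of strip_b between -0.003 and 0.008 m) or (horizontal distance between marker and strip_c below 0.015 m and angle between the y axis of marker and the x axis of strip_c, either way round below 0.22 rad and z of marker in the frame of strip_c between -0.003 and 0.008 m) or (horizontal distance between marker and strip_d below 0.015 m and angle between the y axis of marker and the x axis of strip_d, either way round below 0.22 rad and z of marker in the frame of strip_d between -0.003 and 0.008 m)) and (y of marker in the frame of knob_post between 0.0975 and 0.1625 m or y of marker in the frame of knob_post between -0.1625 and -0.0975 m) and ((horizontal distance between screwdriver and strip_a below 0.015 m and angle between the y axis of screwdriver and the x axis of strip_a, either way round below 0.22 rad and z of screwdriver in the frame of strip_a between -0.003 and 0.008 m) or (horizontal distance between screwdriver and strip_b below 0.015 m and angle between the y axis of screwdriver and the x axis of strip_b, either way round below 0.22 rad and z of screwdriver in the frame of strip_b between -0.003 and 0.008 m) or (horizontal distance between screwdriver and strip_c below 0.015 m and angle between the y axis of screwdriver and the x axis of strip_c, either way round below 0.22 rad and z of screwdriver in the frame of strip_c between -0.003 and 0.008 m) or (horizontal distance between screwdriver and strip_d below 0.015 m and angle between the y axis of screwdriver and the x axis of strip_d, either way round below 0.22 rad and z of screwdriver in the frame of strip_d between -0.003 and 0.008 m)) and (y of screwdriver in the frame of knob_post between 0.1625 and 0.2275 m or y of screwdriver in the frame of knob_post between -0.2275 and -0.1625 m) and not (distance of memory_stick from where it was at the start of the episode above 0.025 m)); the robot touches nothing.
It fails at once if the memory stick is shifted by more than 25 mm (distance of memory_stick from where it was at the start of the episode above 0.025 m).
It also fails if it takes over 102 s, if anything falls off the work surface, if the arm or the gripper's body presses on something with over 40 N, if the wrist force passes 120 N, or if a joint passes its speed limit or range.

## Robot

A 6-joint arm with a two-finger parallel gripper is mounted at the origin on a cart in front of the work surface, level with it; the furniture and walls round the work are solid. World frame = base frame: x ahead of the robot, y to its left, z up, the work surface at z = 0. Lengths are in m, angles in degrees, forces in N, time in s.
With the tool pointing down it reaches from about 0.4 to 0.825 m from the base axis. Payload 7 kg.
Tool frame: the origin (TCP) lies at the very end of the fingers, on their centre line; the grasp point (between the pads) lies 19 mm behind it; z points along the fingers, y is the direction in which the jaws open and shut (so a half turn about z gives the same grasp; the last joint's range is limited). The gripper opens to 88 mm and grips with 3 to 60 N. Pads are 19 mm wide; open, the fingers measure 130 mm over their backs; the gripper's body (78 mm by 193 mm) begins 47 mm behind the grasp point.
Start: joints at [91.908, 20.546, 0.682, 0, -70.136, -16.507], TCP at [0.17, 0.653, 0.227] pointing down, gripper open.
Joint ranges: [-176.03, 176.03], [-82.01, 121.73], [-58.28, 71.71], [-173.87, 95.51], [-174.79, -0.11], [-173.66, 173.66]. Speed limits (degrees/s): [136.94, 136.94, 172.46, 180, 180, 180].

## Interface

Orientations are given as [roll, pitch, yaw] about the fixed x, y, z axes, in that order (R = Rz(yaw) Ry(pitch) Rx(roll)).
In Python, from plant import telemetry, optics, ctrl gives the robot as it stands.
- The arm moves only by the tool servo_tool, never from a script. Its argument "rows" is a list of rows, each a list of 3 entries, a list of its own where there are three numbers: the shift along the tool's x, y, z in m, then the turn, a rotation vector about the tool's x, y, z in units of 6 degrees (1.0 is 6 degrees), then the closure, from 0 (fully open) to 1 (shut). A call has 1 to 20 rows; each row shifts and turns the commanded pose from where the row before left it, along the tool's axes as they then stand; what a row does not reach is not made up. A row lasts 1/12 s, in which the tool goes at most 41.7 mm and 7.16 degrees, less where a joint would pass 70% of its speed; a pose out of reach is approached as far as the arm can. A call is refused whole if a number of a shift passes 0.0417 or a number of a turn 1, either way. A call with a gripper value outside its range is refused whole. The fingers move at their own pace and stop on an object; the grip force is fixed at half the most. Time passes only in rows, so rows that do not move let the fingers close. It gives the time, the measured TCP pose, the force and the opening at its end, in the units of the state.
- telemetry.get_obs(): the state, without advancing time (a new reading comes with each control period).
- optics.snapshot(name): name is "side" or "top" or "wrist"; returns the picture (400x640x3 uint8, red, green, blue); there is no depth.
- optics.camera_info(name): a dict with "mtx" (3x3 intrinsics, pixels), "D" ([k1, k2, p1, p2, k3] as OpenCV has them; the pictures are not rectified), "rvec" (rotation vector, rad) and "tvec" (3), from world to camera coordinates, as OpenCV has them. Camera axes: x right, y down, z forward; pixel columns grow to the right and rows downward; lengths in m; the calibration is good to about 2 mm. A picture is of the moment at which its call begins: read the wrist's pose just before it. camera_info takes no time and is no camera call; for the wrist camera it gives the pose at the moment of the call.
- ctrl.close_job(): hands the job in, once; it reports no verdict.
The state is a dict: "clock": time; "joint_pos": joint angles; "qvel": joint speeds; "tau": joint torques, N m; "tool_pos": TCP position; "orientation": TCP orientation; "force": force on the tool from outside, world axes, zero at the start; "moment": the same for the moment, N m; "opening": finger opening in m.
Only numpy, scipy, OpenCV 4.12 (cv2) and the standard library are available. Lean on these libraries where they do the work, as an engineer would, in place of code of your own. Each camera call takes 0.05 s, during which the arm holds its last target.

## Working session

There is one attempt and no reset: what is moved stays moved. The work goes in short steps, Python scripts to look and compute and a tool call to move; the robot and the scene stay as the last step left them, time stands still between calls to the robot, and variables do not carry over. Pictures are saved under pics/ and viewed, and the job is handed in when it is done.

Besides the shell and the picture viewer there is one more tool, called after "Call:" by a JSON object that holds its "name" and its "arguments". servo_tool: Moves the arm, as the interface text tells. Its arguments: {"type":"object","properties":{"rows":{"type":"array"}},"required":["rows"]}

```bash
ls; mkdir -p pics; python3 - <<'E'
from plant import telemetry, optics, ctrl
import cv2
print(telemetry.get_obs())
for n in ("top","side","wrist"):
    im=optics.snapshot(n); cv2.imwrite(f"pics/{n}0.png",im[:,:,::-1]); print(n,optics.camera_info(n))
E
```

```text
pics
{'clock': 0.0, 'joint_pos': array([ 9.19093140e+01,  2.05912352e+01,  6.36202553e-01, -1.87413474e-02,
       -7.01357924e+01, -1.65056959e+01]), 'qvel': array([ 0.01136671,  0.0088075 , -0.00055875,  0.06163891,  0.0515572 ,
        0.00803701]), 'tau': array([ 3.16430132e-04, -5.82714593e+01,  2.93050826e+01,  6.99717432e+00,
        7.11073910e-03, -1.48600216e-04]), 'tool_pos': array([0.17002985, 0.65275432, 0.22564773]), 'orientation': array([ 1.79907912e+02, -8.91442123e-03, -1.46027568e+01]), 'force': array([ 0.53162482, -0.53731426, -1.3451844 ]), 'moment': array([-0.01619716,  0.00329561,  0.03679361]), 'opening': 0.08748457181415221}
top {'mtx': array([[367.1682968 ,   0.        , 317.07270779],
       [  0.        , 367.1682968 , 201.13923343],
       [  0.        ,   0.        ,   1.        ]]), 'D': array([0.00593027, 0.        , 0.        , 0.        , 0.        ]), 'rvec': array([ 1.96753743, -2.26245546,  0.23903938]), 'tvec': array([0.03032404, 0.53138799, 0.9413895 ])}
side {'mtx': array([[378.20559374,   0.        , 326.38033212],
       [  0.        , 378.20559374, 203.76413585],
       [  0.        ,   0.        ,   1.        ]]), 'D': array([0.00736699, 0.        , 0.        , 0.        , 0.        ]), 'rvec': array([ 2.31011453, -0.29839549,  0.10801316]), 'tvec': array([-0.51771681,  0.11625752,  0.80127625])}
wrist {'mtx': array([[293.52405222,   0.        , 321.43752281],
       [  0.        , 293.52405222, 195.13768012],
       [  0.        ,   0.        ,   1.        ]]), 'D': array([-0.02506552,  0.        ,  0.        ,  0.        ,  0.        ]), 'rvec': array([-1.79579933,  2.32334238,  0.35000694]), 'tvec': array([ 0.67367048, -0.0369453 ,  0.39181315])}
```

View pics/top0.png

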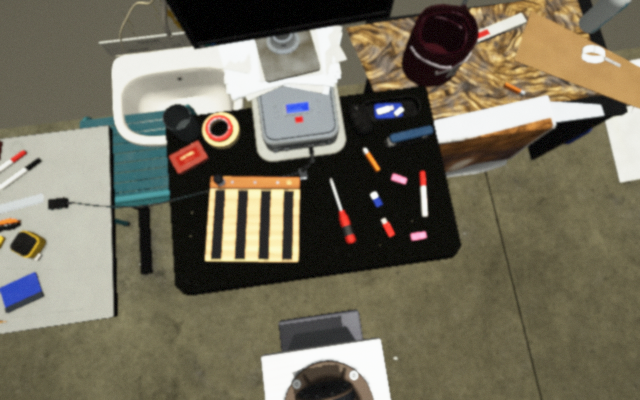

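View pics/side0.png

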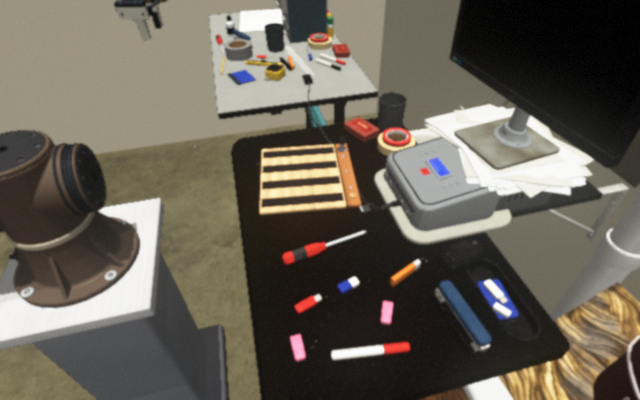

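View pics/wrist0.png

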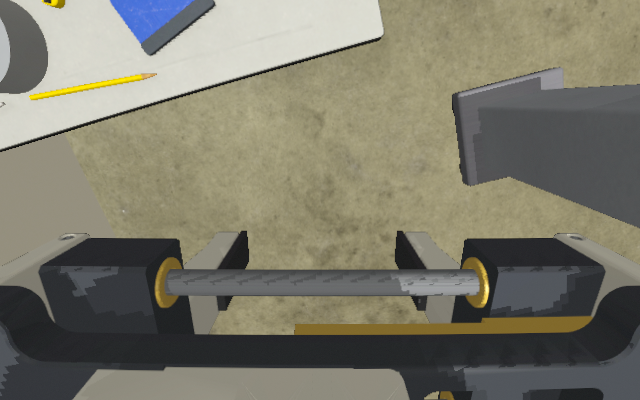

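The top picture shows the board at (253,220) with its header on the far side. The side picture has the arm out at the upper left. I'll write helpers and enlarge the crops.

```bash
cat > h.py <<'E'
import numpy as np, cv2, pickle
from plant import telemetry, optics
def p2w(info,uv,z):
    uv=np.array(uv,float).reshape(-1,1,2)
    n=cv2.undistortPoints(uv,info['mtx'],info['D']).reshape(-1,2)
    R,_=cv2.Rodrigues(info['rvec']); t=info['tvec']
    C=-R.T@t; d=np.c_[n,np.ones(len(n))]@R
    return C+d*((z-C[2])/d[:,2])[:,None]
def w2p(info,P):
    return cv2.projectPoints(np.array(P,float).reshape(-1,1,3),info['rvec'],info['tvec'],info['mtx'],info['D'])[0].reshape(-1,2)
def crop(im,x0,y0,w,h,s,fn):
    c=im[y0:y0+h,x0:x0+w]; c=cv2.resize(c,None,fx=s,fy=s,interpolation=cv2.INTER_CUBIC); c=c.copy()
    for i in range(0,w,20): cv2.putText(c,str(x0+i),(i*s,10),0,.35,(255,255,255),1); cv2.line(c,(i*s,12),(i*s,18),(255,255,255),1)
    for i in range(0,h,20): cv2.putText(c,str(y0+i),(0,i*s+4),0,.35,(255,255,255),1)
    cv2.imwrite(fn,c[:,:,::-1] if 0 else c)
E
python3 - <<'E'
from h import *
im=cv2.imread('pics/top0.png')
crop(im,320,140,130,110,6,'pics/t_obj.png')
crop(im,195,165,120,105,6,'pics/t_brd.png')
im=cv2.imread('pics/side0.png')
crop(im,250,215,200,150,4,'pics/s_obj.png')
i=optics.camera_info('top')
print(w2p(i,[[.17,.653,.227],[0,0,0],[.5,0,0],[.5,.2,0]]))
E
```

```text
[[ -5.09254503 406.90033563]
 [328.92235249 408.78834462]
 [303.26838405 217.62739353]
 [233.02677858 227.32950614]]
```

View pics/t_obj.png

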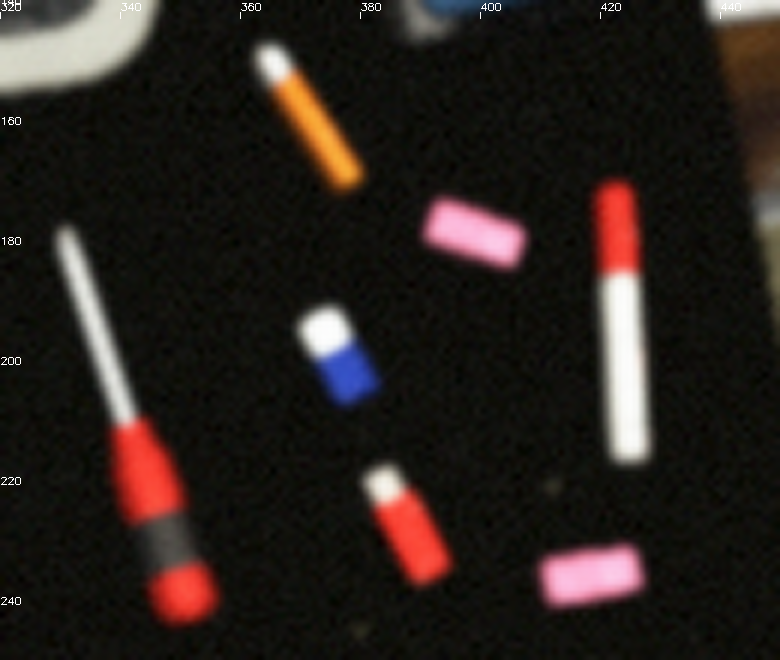

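View pics/t_brd.png

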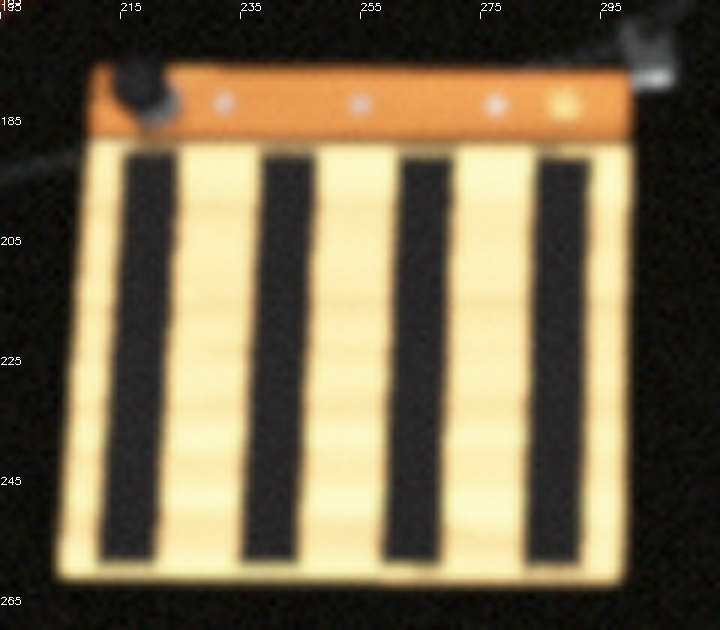

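View pics/s_obj.png

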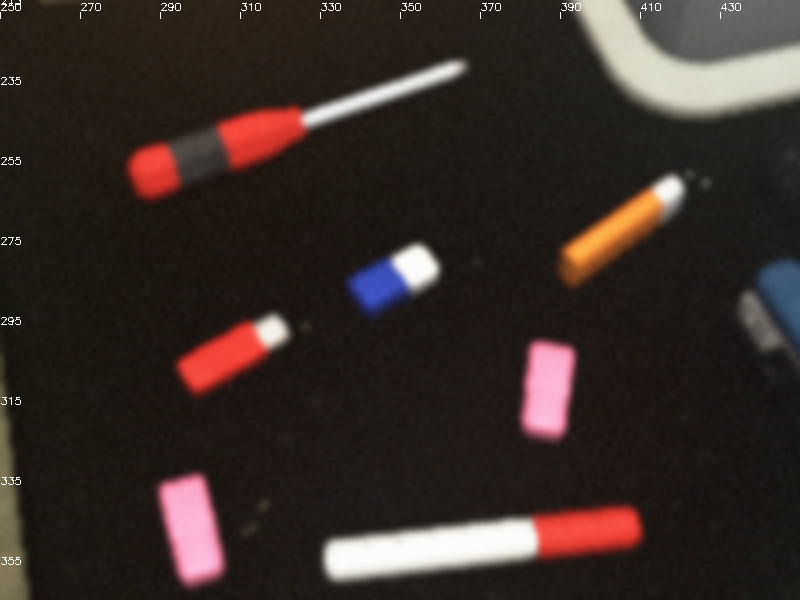

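The eraser candidates in the top crop are blue/white at (376,199) and pink at (398,178) and (418,235). Only the first is blue and white, and the side crop at (347,279) confirms it. The red object with a metal end at (388,227) is the memory stick. The knob is on the leftmost strip (218,178). Next I'll measure positions from both views.

```bash
python3 - <<'E'
from h import *
i=optics.camera_info('top'); s=optics.camera_info('side')
def T(p): p=np.array(p,float); return (p+.5)/6-.5+np.array([320,140])
def B(p): p=np.array(p,float); return (p+.5)/6-.5+np.array([195,165])
def S(p): p=np.array(p,float); return (p+.5)/4-.5+np.array([250,215])
obj={'eraser':([(318,317),(363,395)],[(428,257),(360,300)],.006),
'lighter':([(268,50),(349,185)],[(676,186),(570,270)],.012),
'marker':([(614,180),(631,463)],[(638,533),(326,560)],.010),
'screw':([(65,230),(190,622)],[(463,67),(138,180)],.012),
'stick':([(380,472),(432,580)],[(280,327),(188,378)],.004)}
for k,(a,b,z) in obj.items():
  for nm,inf,pp in (('top',i,T(a)),('side',s,S(b))):
    w=p2w(inf,pp,z); d=w[1]-w[0]
    print(k,nm,w[:,:2].round(4).tolist(),'mid',w.mean(0)[:2].round(4),'len',np.linalg.norm(d).round(4),'ang',np.degrees(np.arctan2(d[1],d[0])).round(1))
for k in [((150,153),(127,560)),((288,155),(270,562)),((426,157),(411,563)),((564,158),(553,564))]:
    w=p2w(i,B(k),.012); d=w[0]-w[1]
    print('strip mid',w.mean(0)[:2].round(4),np.linalg.norm(d).round(4),np.degrees(np.arctan2(d[1],d[0])).round(1))
E
```

```text
eraser top [[0.544, -0.2065], [0.5036, -0.2212]] mid [ 0.5238 -0.2138] len 0.043 ang -160.0
eraser side [[0.5441, -0.2032], [0.505, -0.2185]] mid [ 0.5246 -0.2109] len 0.042 ang -158.6
lighter top [[0.6779, -0.2039], [0.605, -0.2312]] mid [ 0.6415 -0.2176] len 0.0779 ang -159.5
lighter side [[0.6772, -0.1982], [0.6066, -0.2321]] mid [ 0.6419 -0.2152] len 0.0783 ang -154.4
marker top [[0.5903, -0.3587], [0.4534, -0.3393]] mid [ 0.5219 -0.349 ] len 0.1383 ang 171.9
marker side [[0.5859, -0.362], [0.4558, -0.3399]] mid [ 0.5209 -0.351 ] len 0.1319 ang 170.3
screw top [[0.6017, -0.0926], [0.4084, -0.1223]] mid [ 0.505  -0.1074] len 0.1956 ang -171.3
screw side [[0.5992, -0.0926], [0.4136, -0.1235]] mid [ 0.5064 -0.1081] len 0.1882 ang -170.5
stick top [[0.4663, -0.2231], [0.4127, -0.2382]] mid [ 0.4395 -0.2306] len 0.0557 ang -164.3
stick side [[0.4645, -0.222], [0.4168, -0.2375]] mid [ 0.4406 -0.2297] len 0.0501 ang -161.9
strip mid [0.5151 0.2389] 0.1913 -8.0
strip mid [0.5051 0.1742] 0.1913 -8.1
strip mid [0.4954 0.11  ] 0.1908 -8.4
strip mid [0.4859 0.0454] 0.1909 -8.6
```

```bash
cat > mv.py <<'E'
import sys
from h import *
from scipy.spatial.transform import Rotation as Ro
def plan(x,y,z,yaw):
    o=telemetry.get_obs(); R=Ro.from_euler('xyz',o['orientation'],degrees=True).as_matrix()
    # rotation target first
    Rt=Ro.from_euler('xyz',[180,0,yaw],degrees=True).as_matrix()
    rv=np.degrees(Ro.from_matrix(R.T@Rt).as_rotvec())/6
    d=np.array([x,y,z])-o['tool_pos']
    print('t',round(o['clock'],2),'pos',o['tool_pos'].round(4),'ori',o['orientation'].round(2),'j',o['joint_pos'].round(0),'F',o['force'].round(1),'op',round(o['opening'],4))
    print('turn units',rv.round(3),' shift before turn',(R.T@d).round(4),' after turn',(Rt.T@d).round(4),'rows@.04',(np.linalg.norm(d[:2])/.04).round(2))
if __name__=='__main__': plan(*map(float,sys.argv[1:5]))
E
python3 mv.py 0.42 0.33 0.24 -8.4
python3 - <<'E'
from h import *
i=optics.camera_info('top'); s=optics.camera_info('side')
print(p2w(i,[[268,147],[338,140],[345,150],[260,160],[337,92]],0.0).round(3)); print('side',p2w(s,[[398,202],[425,232],[497,193],[395,236]],0).round(3))
E
```

```text
t 0.15 pos [0.1701 0.6529 0.2259] ori [ 1.7993e+02 -1.0000e-02 -1.4600e+01] j [ 92.  21.   1.  -0. -70. -17.] F [ 0.1  0.2 -0.1] op 0.0878
turn units [ 1.200e-02 -1.000e-03 -1.034e+00]  shift before turn [ 0.3233  0.2494 -0.0138]  after turn [ 0.2944  0.2829 -0.0141] rows@.04 10.21
[[ 0.724  0.076  0.   ]
 [ 0.717 -0.133  0.   ]
 [ 0.684 -0.149  0.   ]
 [ 0.687  0.103  0.   ]
 [ 0.871 -0.153  0.   ]]
side [[ 0.71  -0.012  0.   ]
 [ 0.731 -0.119  0.   ]
 [ 0.956 -0.045  0.   ]
 [ 0.662 -0.112  0.   ]]
```

Call:
{"name": "servo_tool", "arguments": {"rows": [[[0,0,0],[0,0,-1],0],[[0.0245,0.0236,0],[0,0,0],0],[[0.0245,0.0236,0],[0,0,0],0],[[0.0245,0.0236,0],[0,0,0],0],[[0.0245,0.0236,0],[0,0,0],0],[[0.0245,0.0236,0],[0,0,0],0],[[0.0245,0.0236,0],[0,0,0],0],[[0.0245,0.0236,0],[0,0,0],0],[[0.0245,0.0236,0],[0,0,0],0],[[0.0245,0.0236,0],[0,0,0],0],[[0.0245,0.0236,0],[0,0,0],0],[[0.0245,0.0236,0],[0,0,0],0],[[0.0245,0.0236,0],[0,0,0],0],[[0,0,0],[0,0,0],0]]}}

```text
clock: 1.32
tool_pos: [0.4204, 0.3252, 0.2265]
orientation: [179.9, 0.0, -8.8]
force: [-0.4, 0.2, -0.6]
opening: 0.0878
```

```bash
python3 mv.py 0.44 -0.12 0.24 20; python3 - <<'E'
from h import *
i=optics.camera_info('wrist');im=optics.snapshot('wrist'); cv2.imwrite("pics/w1.png",im[:,:,::-1])
pickle.dump(i,open('w1.pkl','wb'))
R,_=cv2.Rodrigues(i['rvec']);print(-R.T@i['tvec'],R[2])
E
```

```text
t 1.32 pos [0.4204 0.3252 0.2265] ori [ 1.7994e+02  1.0000e-02 -8.7900e+00] j [ 59.   7. -17.   0. -66.  22.] F [-0.4  0.2 -0.6] op 0.0878
turn units [ 1.000e-02  4.000e-03 -4.798e+00]  shift before turn [ 0.0874  0.437  -0.013 ]  after turn [-0.1339  0.425  -0.0135] rows@.04 11.14
[0.49974494 0.31257984 0.38484921] [-0.292699    0.04382099 -0.95519999]
```

View pics/w1.png

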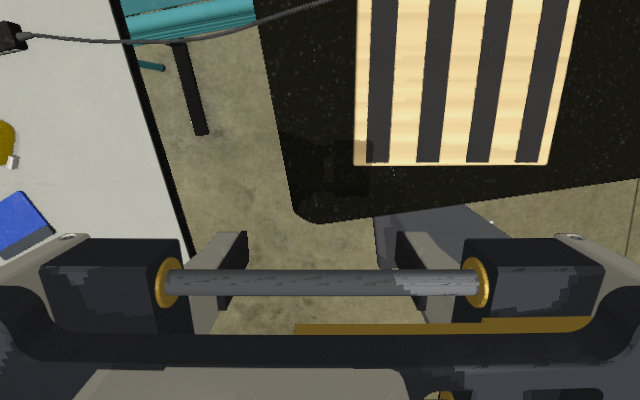

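```bash
python3 - <<'E'
from h import *
i=pickle.load(open('w1.pkl','rb'))
w=p2w(i,[[377,163],[428,162],[478,161],[527,161],[390,0],[443,0],[500,0],[555,0]],.012)[:,:2]
print(w.round(4).tolist())
for k in range(4):
    d=w[k+4]-w[k]; u=d/np.linalg.norm(d); print(np.degrees(np.arctan2(*d[::-1])).round(1),(w[k]+.098*u).round(4))
E
```

```text
[[0.4174, 0.2524], [0.4087, 0.187], [0.4002, 0.1224], [0.3906, 0.0583], [0.5989, 0.2194], [0.5904, 0.1606], [0.5816, 0.0965], [0.5734, 0.0335]]
-10.3 [0.5138 0.2349]
-8.3 [0.5057 0.1729]
-8.1 [0.4973 0.1086]
-7.7 [0.4877 0.0451]
```

Call:
{"name": "servo_tool", "arguments": {"rows": [[[0.006,0.038,0],[0,0,0],0],[[0.006,0.038,0],[0,0,0],0],[[0.006,0.038,0],[0,0,0],0],[[0.006,0.038,0],[0,0,0],0],[[0.006,0.038,0],[0,0,0],0],[[0.006,0.038,0],[0,0,0],0],[[0.006,0.038,0],[0,0,0],0],[[0.006,0.038,0],[0,0,0],0],[[0.006,0.038,0],[0,0,0],0],[[0.006,0.038,0],[0,0,0],0],[[0.006,0.038,0],[0,0,0],0],[[0.006,0.038,0],[0,0,0],0],[[0,0,0],[0,0,0],0]]}}

```text
clock: 2.45
tool_pos: [0.4209, -0.1369, 0.2264]
orientation: [179.9, 0.0, -8.9]
force: [0.3, 1.1, 0.4]
opening: 0.0876
```

```bash
python3 - <<'E'
from h import *
i=optics.camera_info('wrist');im=optics.snapshot('wrist'); cv2.imwrite("pics/w2.png",im[:,:,::-1])
pickle.dump(i,open('w2.pkl','wb'))
o=telemetry.get_obs(); print(o['clock'],o['tool_pos'],o['orientation'])
E
```

```text
2.5 [ 0.42106169 -0.13488756  0.22626564] [ 1.79985249e+02  4.12096039e-02 -8.90584526e+00]
```

View pics/w2.png

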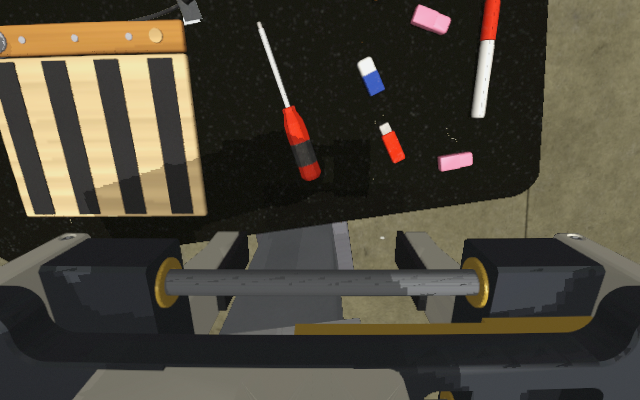

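The wrist view shows the screwdriver at (290,100), the eraser at (371,76), the memory stick at (391,143) and the marker at (484,60). It also shows strips 2–4 whole. Enlarging.

```bash
python3 - <<'E'
from h import *
im=cv2.imread('pics/w2.png')
crop(im,240,0,195,190,4,'pics/w2o.png'); crop(im,0,30,215,195,3,'pics/w2b.png')
E
```

```text
(no output)
```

View pics/w2o.png

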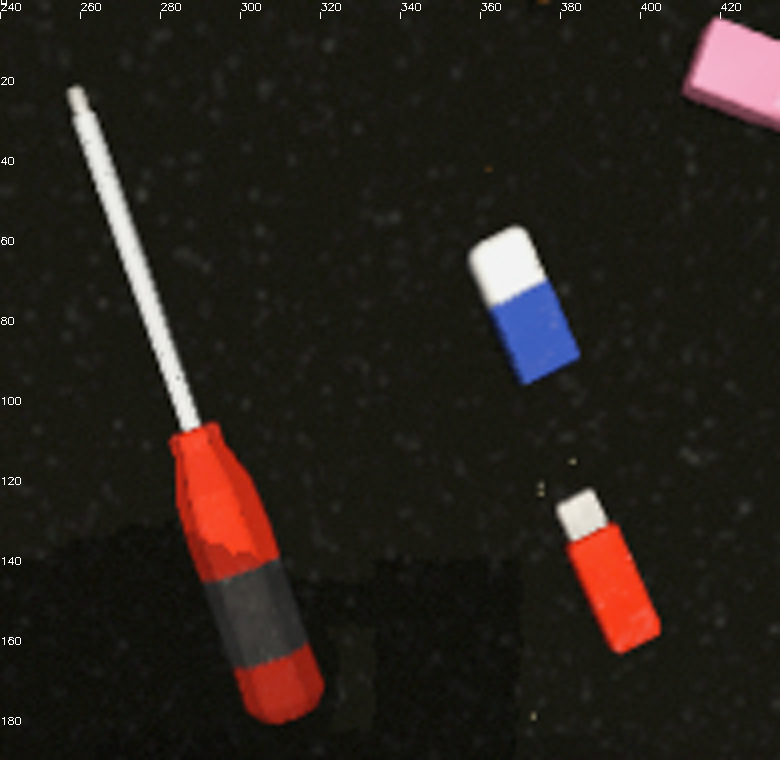

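View pics/w2b.png

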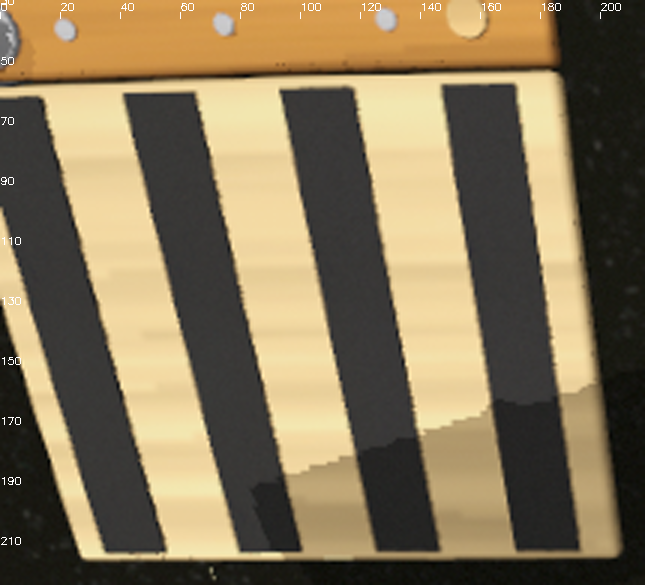

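```bash
python3 - <<'E'
from h import *
i=pickle.load(open('w2.pkl','rb'))
def T(p): return (np.array(p,float)+.5)/4-.5+np.array([240,0])
def B(p): return (np.array(p,float)+.5)/3-.5+np.array([0,30])
e=p2w(i,T([[470,248],[524,228],[524,384],[579,355]]),.009)
print('eraser',e.mean(0))
for n,a,z in(('eraser',[(497,238),(552,370)],.010),('screw',[(76,88),(283,722)],.012),('handle',[(76,88),(197,430)],.012),('stick',[(575,498),(636,642)],.007)):
    w=p2w(i,T(a),z); d=w[0]-w[1]
    print(n,w.mean(0)[:2].round(4),w[1,:2].round(4),np.linalg.norm(d).round(4),np.degrees(np.arctan2(d[1],d[0])).round(1))
for k in [((160,93),(270,551)),((318,88),(407,551)),((479,85),(547,551))]:
    w=p2w(i,B(k),.012); d=w[0]-w[1]
    print('strip',w.mean(0)[:2].round(4),np.linalg.norm(d).round(4),np.degrees(np.arctan2(d[1],d[0])).round(1))
E
python3 mv.py 0.524 -0.2125 0.1 20.5
```

```text
eraser [ 0.5234921  -0.21340224  0.009     ]
eraser [ 0.5234 -0.2133] [ 0.5038 -0.2194] 0.041 17.4
screw [ 0.5043 -0.1074] [ 0.4085 -0.1212] 0.1937 8.2
handle [ 0.5516 -0.102 ] [ 0.503  -0.1104] 0.0986 9.8
stick [ 0.4404 -0.231 ] [ 0.4161 -0.2387] 0.051 17.6
strip [0.5051 0.1725] 0.194 -8.6
strip [0.4955 0.1086] 0.1945 -8.8
strip [0.4857 0.0446] 0.1946 -8.8
t 2.5 pos [ 0.4211 -0.1349  0.2263] ori [ 1.7999e+02  4.0000e-02 -8.9100e+00] j [  8.  -2. -27.   0. -65.  73.] F [ 1.1 -0.7 -1.1] op 0.0877
turn units [ 1.000e-03  7.000e-03 -4.901e+00]  shift before turn [0.1138 0.0607 0.1262]  after turn [0.0692 0.1087 0.1263] rows@.04 3.22
```

Call:
{"name": "servo_tool", "arguments": {"rows": [[[0,0,0.02],[0,0,-0.9],0.45],[[0,0,0.02],[0,0,-0.9],0.45],[[0,0,0.02],[0,0,-0.9],0.45],[[0,0,0.02],[0,0,-0.9],0.45],[[0,0,0.02],[0,0,-0.9],0.45],[[0.0183,0.0266,0],[0,0,0],0.45],[[0.0183,0.0266,0],[0,0,0],0.45],[[0.0183,0.0266,0],[0,0,0],0.45],[[0.0183,0.0266,0],[0,0,0],0.45],[[0,0,0],[0,0,0],0.45],[[0,0,0],[0,0,0],0.45]]}}

```text
clock: 3.42
tool_pos: [0.5257, -0.2096, 0.1255]
orientation: [-180.0, 0.1, 18.4]
force: [-0.7, -0.3, -0.1]
opening: 0.0483
```

```bash
python3 mv.py 0.5235 -0.2133 0.005 18; python3 - <<'E'
from h import *
i=optics.camera_info('wrist');im=optics.snapshot('wrist'); cv2.imwrite("pics/w3.png",im[:,:,::-1])
pickle.dump(i,open('w3.pkl','wb'))
print(w2p(i,[.5235,-.2133,.011]))
E
```

```text
t 3.42 pos [ 0.5257 -0.2096  0.1255] ori [-1.7996e+02  7.0000e-02  1.8400e+01] j [ -2.  15. -21.  -0. -54. 110.] F [-0.7 -0.3 -0.1] op 0.0483
turn units [-0.006  0.012  0.067]  shift before turn [-0.0031  0.0029  0.1205]  after turn [-0.0033  0.0029  0.1205] rows@.04 0.11
[[323.83240687 193.83610364]]
```

View pics/w3.png

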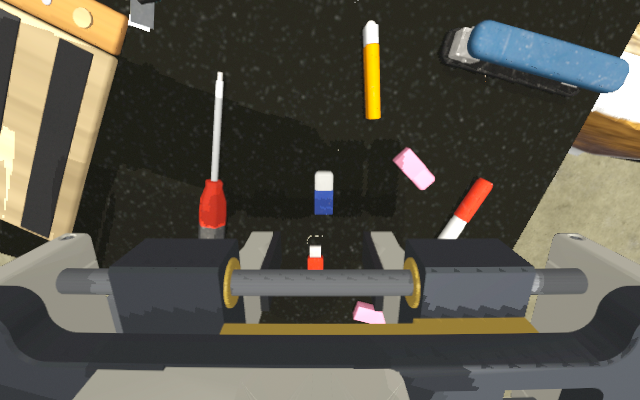

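The eraser sits centred between the fingers at (323,193), and the lighter is at (372,70). Descending and gripping.

Call:
{"name": "servo_tool", "arguments": {"rows": [[[-0.0032,0.0029,0.03],[0,0,0],0.45],[[0,0,0.03],[0,0,0],0.45],[[0,0,0.03],[0,0,0],0.45],[[0,0,0.02],[0,0,0],0.45],[[0,0,0.01],[0,0,0],0.45],[[0,0,0],[0,0,0],0.45],[[0,0,0],[0,0,0],1],[[0,0,0],[0,0,0],1],[[0,0,0],[0,0,0],1],[[0,0,0],[0,0,0],1],[[0,0,0],[0,0,0],1],[[0,0,0],[0,0,0],1]]}}

```text
clock: 4.47
tool_pos: [0.5229, -0.2141, 0.0074]
orientation: [180.0, -0.1, 18.4]
force: [-1.5, 1.1, 5.3]
opening: 0.0173
```

```bash
python3 mv.py 0.5148 0.2370 0.1 -8.6; python3 - <<'E'
from h import *
i=pickle.load(open('w3.pkl','rb'))
for z in (.012,.018,.024):
    w=p2w(i,[[372,21],[372,118.5]],z);d=w[0]-w[1]; print(z,w.mean(0)[:2],np.linalg.norm(d),np.degrees(np.arctan2(d[1],d[0])))
E
```

```text
t 4.47 pos [ 0.5229 -0.2141  0.0074] ori [ 1.7997e+02 -7.0000e-02  1.8400e+01] j [ -2.  24. -28.   0. -38. 111.] F [-1.5  1.1  5.3] op 0.0173
turn units [ 2.0e-03 -1.3e-02  4.5e+00]  shift before turn [ 0.1348 -0.4306 -0.0927]  after turn [-0.0755 -0.4448 -0.0926] rows@.04 11.28
0.012 [ 0.64119099 -0.21758243] 0.0784505741812069 21.138828453817137
0.018 [ 0.64032758 -0.2168559 ] 0.07671829675091801 21.138828453817133
0.024 [ 0.63946417 -0.21612937] 0.07498601932062912 21.13882845381715
```

Call:
{"name": "servo_tool", "arguments": {"rows": [[[0,0,-0.02],[0,0,0],1],[[0,0,-0.02],[0,0,0.9],1],[[0,0,-0.02],[0,0,0.9],1],[[0,0,-0.02],[0,0,0.9],1],[[0,0,-0.015],[0,0,0.9],1],[[0,0,0],[0,0,0.9],1],[[-0.0063,-0.0371,0],[0,0,0],1],[[-0.0063,-0.0371,0],[0,0,0],1],[[-0.0063,-0.0371,0],[0,0,0],1],[[-0.0063,-0.0371,0],[0,0,0],1],[[-0.0063,-0.0371,0],[0,0,0],1],[[-0.0063,-0.0371,0],[0,0,0],1],[[-0.0063,-0.0371,0],[0,0,0],1],[[-0.0063,-0.0371,0],[0,0,0],1],[[-0.0063,-0.0371,0],[0,0,0],1],[[-0.0063,-0.0371,0],[0,0,0],1],[[-0.0063,-0.0371,0],[0,0,0],1],[[-0.0063,-0.0371,0],[0,0,0],1],[[0,0,0],[0,0,0],1],[[0,0,0],[0,0,0],1]]}}

```text
clock: 6.13
tool_pos: [0.514, 0.2393, 0.1014]
orientation: [180.0, 0.0, -8.4]
force: [0.6, -0.9, -0.6]
opening: 0.0176
```

```bash
python3 mv.py 0.5148 0.2370 0.02 -8.6; python3 - <<'E'
from h import *
i=optics.camera_info('wrist');im=optics.snapshot('wrist'); cv2.imwrite("pics/w4.png",im[:,:,::-1])
pickle.dump(i,open('w4.pkl','wb'))
E
```

```text
t 6.13 pos [0.514  0.2393 0.1014] ori [ 1.80e+02  1.00e-02 -8.44e+00] j [ 45.  17. -22.  -0. -51.  37.] F [ 0.6 -0.9 -0.6] op 0.0176
turn units [0.001 0.001 0.027]  shift before turn [0.0012 0.0021 0.0814]  after turn [0.0012 0.0021 0.0814] rows@.04 0.06
```

View pics/w4.png

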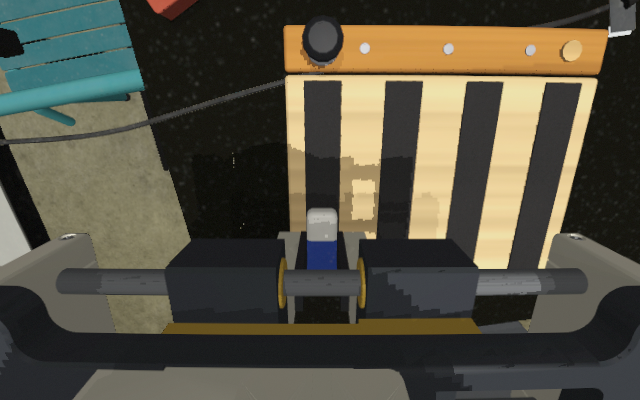

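```bash
python3 - <<'E'
from h import *
i=pickle.load(open('w4.pkl','rb'))
w=p2w(i,[[323,82]],.012)[0]; print(w, w[:2]-.098*np.array([np.cos(np.radians(8.6)),-np.sin(np.radians(8.6))]))
E
```

```text
[0.61003525 0.22319128 0.012     ] [0.51313713 0.23784575]
```

Call:
{"name": "servo_tool", "arguments": {"rows": [[[0.0012,0.0021,0.025],[0,0,0],1],[[0,0,0.025],[0,0,0],1],[[0,0,0.02],[0,0,0],1],[[0,0,0.007],[0,0,0],1],[[0,0,0.003],[0,0,0],1],[[0,0,0.001],[0,0,0],1],[[0,0,0],[0,0,0],1],[[0,0,0],[0,0,0],1]]}}

```text
clock: 6.85
tool_pos: [0.5158, 0.2355, 0.0218]
orientation: [-179.9, -0.1, -8.6]
force: [-0.7, 0.3, 0.5]
opening: 0.017
```

Call:
{"name": "servo_tool", "arguments": {"rows": [[[-0.001,0,0.0015],[0,0,0],1],[[0,0,0],[0,0,0],1],[[0,0,0],[0,0,0],0.5],[[0,0,0],[0,0,0],0.5],[[0,0,0],[0,0,0],0.5],[[0,0,-0.02],[0,0,0],0.5],[[0,0,-0.03],[0,0,0],0.5],[[0,0,-0.04],[0,0,0],0.5],[[0,0,-0.02],[0,0,0],0.5],[[0,0,0],[0,0,0],0.5]]}}

```text
clock: 7.68
tool_pos: [0.5167, 0.2372, 0.1346]
orientation: [-179.7, -0.4, -8.5]
force: [0.6, 0.5, 0.5]
opening: 0.0441
```

```bash
python3 mv.py 0.6415 -0.217 0.12 21; python3 - <<'E'
from h import *
i=optics.camera_info('wrist');im=optics.snapshot('wrist'); cv2.imwrite("pics/w5.png",im[:,:,::-1])
pickle.dump(i,open('w5.pkl','wb'))
E
```

```text
t 7.68 pos [0.5167 0.2372 0.1346] ori [-179.65   -0.36   -8.54] j [ 44.  15. -21.   0. -54.  37.] F [0.6 0.5 0.5] op 0.0441
turn units [-0.041 -0.074 -4.923]  shift before turn [0.1908 0.4307 0.0132]  after turn [-0.0463  0.4688  0.0146] rows@.04 11.78
```

View pics/w5.png

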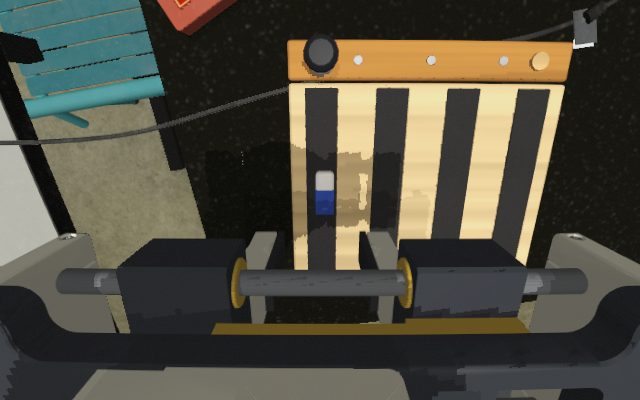

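The eraser lies on strip 1 at (325,193), along it. Next the lighter. It is the only orange thing with a metal nose on the mat, at (372,70) in w3, and it has no lookalike there.

Call:
{"name": "servo_tool", "arguments": {"rows": [[[0.0159,0.0359,0],[0,0,0],0.5],[[0.0159,0.0359,0],[0,0,0],0.5],[[0.0159,0.0359,0],[0,0,0],0.5],[[0.0159,0.0359,0],[0,0,0],0.5],[[0.0159,0.0359,0],[0,0,0],0.5],[[0.0159,0.0359,0],[0,0,0],0.5],[[0.0159,0.0359,0],[0,0,0],0.5],[[0.0159,0.0359,0],[0,0,0],0.5],[[0.0159,0.0359,0],[0,0,0],0.5],[[0.0159,0.0359,0],[0,0,0],0.5],[[0.0159,0.0359,0],[0,0,0],0.5],[[0.0159,0.0359,0],[0,0,0],0.5],[[0,0,0],[0,0,-1],0.5],[[0,0,0],[0,0,-1],0.5],[[0,0,0],[0,0,-1],0.5],[[0,0,0],[0,0,-1],0.5],[[0,0,0],[0,0,-0.92],0.5],[[0,0,0],[0,0,0],0.5],[[0,0,0],[0,0,0],0.5]]}}

```text
clock: 9.32
tool_pos: [0.6378, -0.219, 0.1279]
orientation: [-180.0, 0.1, 20.7]
force: [-0.1, 0.1, -0.9]
opening: 0.044
```

```bash
python3 mv.py 0.641 -0.217 0.008 21; python3 - <<'E'
from h import *
i=optics.camera_info('wrist');im=optics.snapshot('wrist'); cv2.imwrite("pics/w6.png",im[:,:,::-1])
pickle.dump(i,open('w6.pkl','wb')); crop(cv2.imread('pics/w6.png'),260,100,160,150,5,'pics/w6c.png')
E
```

```text
t 9.32 pos [ 0.6378 -0.219   0.1279] ori [-1.7995e+02  9.0000e-02  2.0740e+01] j [ -2.  25.  -7.  -0. -59. 113.] F [-0.1  0.1 -0.9] op 0.044
turn units [-0.008  0.014 -0.043]  shift before turn [ 0.0039 -0.0007  0.1199]  after turn [ 0.0037 -0.0008  0.1199] rows@.04 0.09
```

View pics/w6.png

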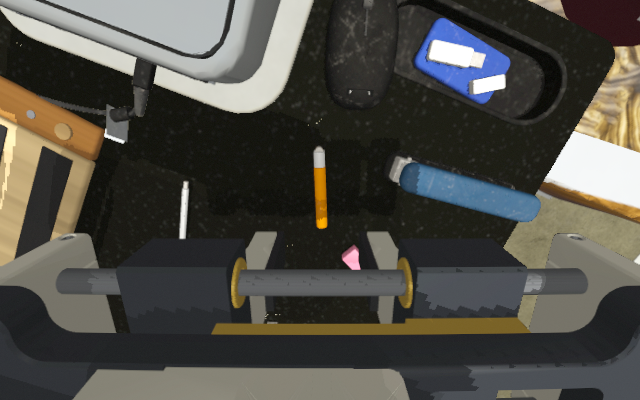

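View pics/w6c.png

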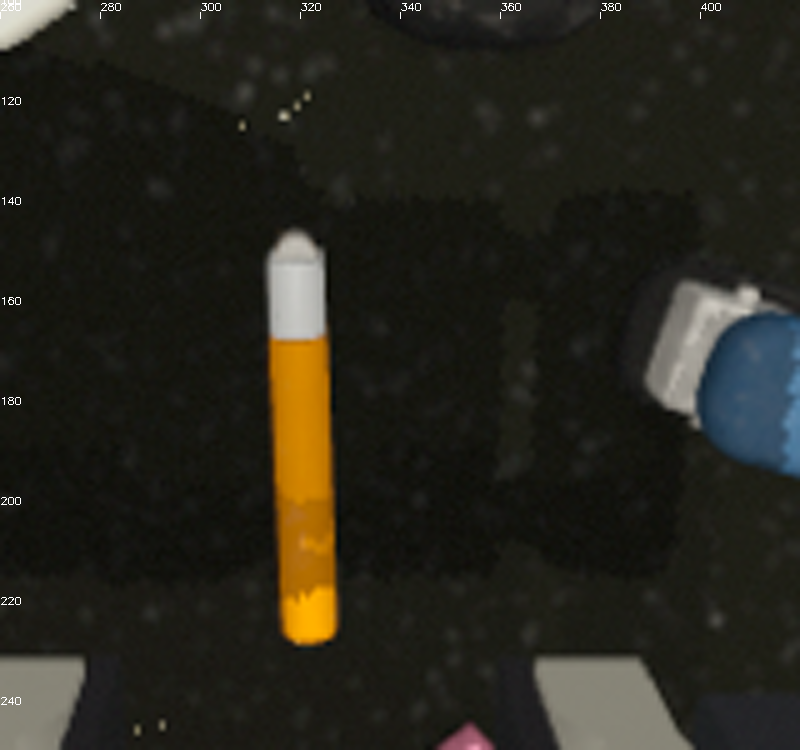

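```bash
python3 - <<'E'
from h import *
i=pickle.load(open('w6.pkl','rb'))
p=(np.array([[296,235],[309,641]])+.5)/5-.5+np.array([260,100])
w=np.array([p2w(i,p[:1],.018)[0],p2w(i,p[1:],.024)[0]]);d=w[0]-w[1]; print(w.mean(0)[:2],np.linalg.norm(d[:2]),np.degrees(np.arctan2(d[1],d[0])))
E
python3 mv.py 0.6405 -0.217 0.008 22.5
```

```text
[ 0.64155221 -0.21683223] 0.0776341788241107 22.50826794622897
t 9.37 pos [ 0.638  -0.219   0.1282] ori [-1.7996e+02  6.0000e-02  2.0720e+01] j [ -2.  25.  -7.  -0. -59. 113.] F [-0.4 -0.2  0.4] op 0.0438
turn units [-0.006  0.011 -0.296]  shift before turn [ 0.0032 -0.0009  0.1202]  after turn [ 0.0031 -0.0009  0.1202] rows@.04 0.08
```

Call:
{"name": "servo_tool", "arguments": {"rows": [[[0.0042,-0.0008,0.025],[0,0,-0.3],0.5],[[0,0,0.03],[0,0,0],0.5],[[0,0,0.03],[0,0,0],0.5],[[0,0,0.02],[0,0,0],0.5],[[0,0,0.01],[0,0,0],0.5],[[0,0,0.003],[0,0,0],0.5],[[0,0,0],[0,0,0],0.5],[[0,0,0],[0,0,0],1],[[0,0,0],[0,0,0],1],[[0,0,0],[0,0,0],1],[[0,0,0],[0,0,0],1],[[0,0,0],[0,0,0],1],[[0,0,0],[0,0,0],1],[[0,0,0],[0,0,0],1]]}}

```text
clock: 10.53
tool_pos: [0.6422, -0.2169, 0.0116]
orientation: [180.0, -0.0, 22.7]
force: [-0.2, 0.4, 3.2]
opening: 0.0107
```

```bash
python3 mv.py 0.505 0.1728 0.12 -8.6
```

```text
t 10.53 pos [ 0.6422 -0.2169  0.0116] ori [ 1.7998e+02 -3.0000e-02  2.2720e+01] j [ -2.  32. -12.   0. -46. 115.] F [-0.2  0.4  3.2] op 0.0107
turn units [ 2.000e-03 -6.000e-03  5.221e+00]  shift before turn [ 0.024  -0.4124 -0.1085]  after turn [-0.194  -0.3648 -0.1084] rows@.04 10.33
```

Call:
{"name": "servo_tool", "arguments": {"rows": [[[0,0,-0.02],[0,0,0],1],[[0,0,-0.03],[0,0,0],1],[[0,0,-0.035],[0,0,0],1],[[0,0,-0.02],[0,0,0],1],[[0.0022,-0.0375,0],[0,0,0],1],[[0.0022,-0.0375,0],[0,0,0],1],[[0.0022,-0.0375,0],[0,0,0],1],[[0.0022,-0.0375,0],[0,0,0],1],[[0.0022,-0.0375,0],[0,0,0],1],[[0.0022,-0.0375,0],[0,0,0],1],[[0.0022,-0.0375,0],[0,0,0],1],[[0.0022,-0.0375,0],[0,0,0],1],[[0.0022,-0.0375,0],[0,0,0],1],[[0.0022,-0.0375,0],[0,0,0],1],[[0.0022,-0.0375,0],[0,0,0],1],[[0,0,0],[0,0,1],1],[[0,0,0],[0,0,1],1],[[0,0,0],[0,0,1],1],[[0,0,0],[0,0,1],1],[[0,0,0],[0,0,1],1]]}}

```text
clock: 12.2
tool_pos: [0.5048, 0.1732, 0.1161]
orientation: [-180.0, -0.0, -7.5]
force: [-0.2, 1.0, -0.1]
opening: 0.0106
```

Call:
{"name": "servo_tool", "arguments": {"rows": [[[0,0,0],[0,0,0.22],1],[[0,0,0],[0,0,0],1]]}}

```text
clock: 12.37
tool_pos: [0.5049, 0.1729, 0.1161]
orientation: [-180.0, 0.0, -8.5]
force: [-0.6, -0.4, -0.5]
opening: 0.0105
```

```bash
python3 mv.py 0.5055 0.1728 0.0245 -8.6;  python3 - <<'E'
from h import *
i=optics.camera_info('wrist');im=optics.snapshot('wrist'); cv2.imwrite("pics/w7.png",im[:,:,::-1])
E
```

```text
t 12.37 pos [0.5049 0.1729 0.1161] ori [-180.      0.     -8.53] j [ 40.  13. -26.  -0. -51.  42.] F [-0.6 -0.4 -0.5] op 0.0105
turn units [-0.     0.     0.011]  shift before turn [0.0006 0.     0.0916]  after turn [0.0006 0.     0.0916] rows@.04 0.01
```

View pics/w7.png

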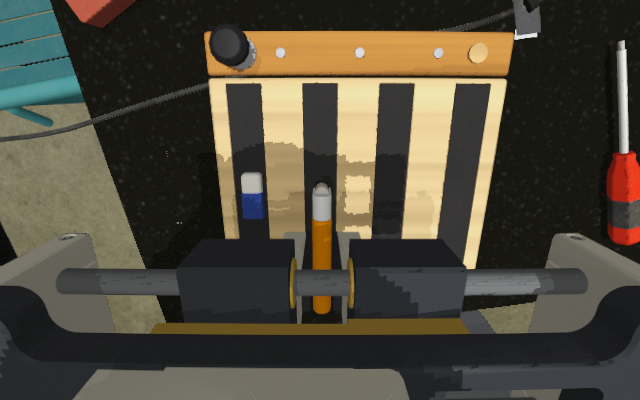

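Call:
{"name": "servo_tool", "arguments": {"rows": [[[0.0003,0,0.025],[0,0,0],1],[[0,0,0.03],[0,0,0],1],[[0,0,0.02],[0,0,0],1],[[0,0,0.01],[0,0,0],1],[[0,0,0.005],[0,0,0],1],[[0,0,0.0015],[0,0,0],1],[[0,0,0],[0,0,0],1],[[0,0,0],[0,0,0],1]]}}

```text
clock: 13.08
tool_pos: [0.5061, 0.1734, 0.0256]
orientation: [-179.9, -0.1, -8.6]
force: [0.3, 0.5, -0.7]
opening: 0.0109
```

Call:
{"name": "servo_tool", "arguments": {"rows": [[[-0.0005,0,0.002],[0,0,0],1],[[0,0,0],[0,0,0],1],[[0,0,0],[0,0,0],1],[[0,0,0],[0,0,0],0.6],[[0,0,0],[0,0,0],0.6],[[0,0,0],[0,0,0],0.6],[[0,0,-0.02],[0,0,0],0.6],[[0,0,-0.03],[0,0,0],0.6],[[0,0,-0.04],[0,0,0],0.6],[[0,0,-0.03],[0,0,0],0.6],[[0,0,0],[0,0,0],0.6]]}}

```text
clock: 14.0
tool_pos: [0.5079, 0.1746, 0.149]
orientation: [-179.7, -0.4, -8.5]
force: [0.7, 0.3, -0.1]
opening: 0.0348
```

```bash
python3 mv.py 0.521 -0.35 0.14 -8.6;  python3 - <<'E'
from h import *
i=optics.camera_info('wrist');im=optics.snapshot('wrist'); cv2.imwrite("pics/w8.png",im[:,:,::-1])
pickle.dump(i,open('w8.pkl','wb'))
E
```

```text
t 14.0 pos [0.5079 0.1746 0.149 ] ori [-179.66   -0.43   -8.53] j [ 40.  11. -23.   0. -55.  41.] F [ 0.7  0.3 -0.1] op 0.0348
turn units [-0.056 -0.072  0.012]  shift before turn [0.0908 0.5169 0.0066]  after turn [0.0914 0.5168 0.009 ] rows@.04 13.12
```

View pics/w8.png

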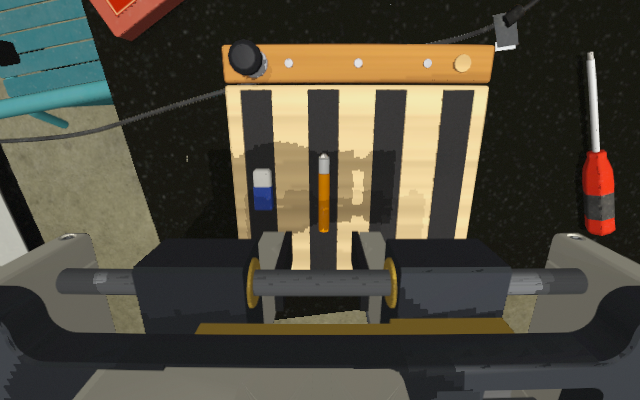

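The lighter stands on edge on strip 2 at (324,195). Next the marker.

Call:
{"name": "servo_tool", "arguments": {"rows": [[[0.0065,0.0369,0],[0,0,0],0.5],[[0.0065,0.0369,0],[0,0,0],0.5],[[0.0065,0.0369,0],[0,0,0],0.5],[[0.0065,0.0369,0],[0,0,0],0.5],[[0.0065,0.0369,0],[0,0,0],0.5],[[0.0065,0.0369,0],[0,0,0],0.5],[[0.0065,0.0369,0],[0,0,0],0.5],[[0.0065,0.0369,0],[0,0,0],0.5],[[0.0065,0.0369,0],[0,0,0],0.5],[[0.0065,0.0369,0],[0,0,0],0.5],[[0.0065,0.0369,0],[0,0,0],0.5],[[0.0065,0.0369,0],[0,0,0],0.5],[[0.0065,0.0369,0],[0,0,0],0.5],[[0.0065,0.0369,0],[0,0,0],0.5],[[0,0,0],[0,0,0],0.5],[[0,0,0],[0,0,0],0.5]]}}

```text
clock: 15.38
tool_pos: [0.5161, -0.3531, 0.1405]
orientation: [-180.0, 0.2, -8.8]
force: [-0.3, 0.3, 0.6]
opening: 0.0435
```

```bash
python3 mv.py 0.521 -0.35 0.008 -8.6;  python3 - <<'E'
from h import *
i=optics.camera_info('wrist');im=optics.snapshot('wrist'); cv2.imwrite("pics/w9.png",im[:,:,::-1])
pickle.dump(i,open('w9.pkl','wb'))
E
```

```text
t 15.38 pos [ 0.5161 -0.3531  0.1405] ori [-1.7996e+02  1.7000e-01 -8.8100e+00] j [-17.  20. -12.  -0. -58.  98.] F [-0.3  0.3  0.6] op 0.0435
turn units [-0.007  0.029 -0.036]  shift before turn [ 0.0048 -0.0037  0.1325]  after turn [ 0.0044 -0.0038  0.1325] rows@.04 0.14
```

View pics/w9.png

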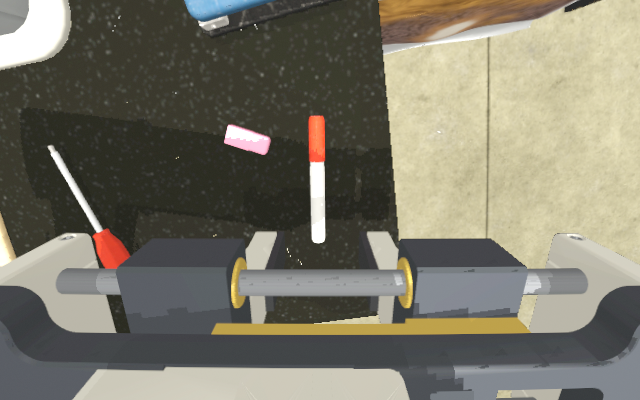

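```bash
python3 - <<'E'
from h import *
i=pickle.load(open('w9.pkl','rb'))
w=p2w(i,[[316.3,115.5],[318.3,242.5]],.010);d=w[0]-w[1]; print(w.mean(0)[:2],np.linalg.norm(d[:2]),np.degrees(np.arctan2(d[1],d[0])))
E
python3 mv.py 0.521 -0.35 0.008 -8.6
```

```text
[ 0.51984077 -0.35001343] 0.1332894071661586 -8.156013992418808
t 15.43 pos [ 0.5163 -0.3518  0.1408] ori [-1.7995e+02  1.6000e-01 -8.7300e+00] j [-16.  20. -12.  -0. -58.  98.] F [-0.3  0.7  0.9] op 0.0436
turn units [-0.008  0.026 -0.022]  shift before turn [ 0.0047 -0.0024  0.1328]  after turn [ 0.0043 -0.0025  0.1328] rows@.04 0.13
```

Call:
{"name": "servo_tool", "arguments": {"rows": [[[0.0036,-0.0022,0.03],[0,0,0],0.5],[[0,0,0.035],[0,0,0],0.5],[[0,0,0.035],[0,0,0],0.5],[[0,0,0.02],[0,0,0],0.5],[[0,0,0.01],[0,0,0],0.5],[[0,0,0.003],[0,0,0],0.5],[[0,0,0],[0,0,0],0.5],[[0,0,0],[0,0,0],1],[[0,0,0],[0,0,0],1],[[0,0,0],[0,0,0],1],[[0,0,0],[0,0,0],1],[[0,0,0],[0,0,0],1],[[0,0,0],[0,0,0],1],[[0,0,0],[0,0,0],1]]}}

```text
clock: 16.6
tool_pos: [0.5217, -0.35, 0.0102]
orientation: [180.0, -0.0, -8.6]
force: [-0.5, 0.3, 5.5]
opening: 0.012
```

```bash
python3 mv.py 0.4955 0.109 0.12 -8.6
```

```text
t 16.6 pos [ 0.5217 -0.35    0.0102] ori [ 1.7999e+02 -5.0000e-02 -8.5900e+00] j [-16.  28. -19.   0. -43.  97.] F [-0.5  0.3  5.5] op 0.012
turn units [ 0.002 -0.008  0.001]  shift before turn [-0.0944 -0.4499 -0.11  ]  after turn [-0.0946 -0.4499 -0.1098] rows@.04 11.49
```

The opening is 12 mm on a 15 mm barrel, so the grip is above the axis. I'll reopen and regrip lower.

Call:
{"name": "servo_tool", "arguments": {"rows": [[[0,0,0],[0,0,0],0.5],[[0,0,0],[0,0,0],0.5],[[0,0,0],[0,0,0],0.5],[[0,0,0],[0,0,0],0.5]]}}

```text
clock: 16.93
tool_pos: [0.5212, -0.3497, 0.0092]
orientation: [-180.0, 0.0, -8.6]
force: [-0.1, 0.8, 1.0]
opening: 0.0331
```

```bash
python3 mv.py 0.52 -0.35 0.004 -8.6;  python3 - <<'E'
from h import *
i=optics.camera_info('wrist');im=optics.snapshot('wrist'); cv2.imwrite("pics/w10.png",im[:,:,::-1])
pickle.dump(i,open('w10.pkl','wb'))
E
```

```text
t 16.93 pos [ 0.5212 -0.3497  0.0092] ori [-1.7999e+02  3.0000e-02 -8.6100e+00] j [-16.  28. -19.  -0. -43.  97.] F [-0.1  0.8  1. ] op 0.0331
turn units [-0.002  0.006 -0.001]  shift before turn [-0.0011  0.0005  0.0052]  after turn [-0.0011  0.0005  0.0052] rows@.04 0.03
```

View pics/w10.png

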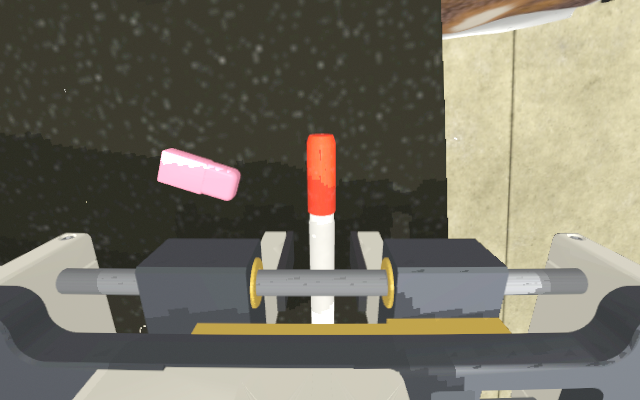

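Call:
{"name": "servo_tool", "arguments": {"rows": [[[-0.0008,0,0.003],[0,0,0],0.5],[[0,0,0.002],[0,0,0],0.5],[[0,0,0],[0,0,0],0.5],[[0,0,0],[0,0,0],1],[[0,0,0],[0,0,0],1],[[0,0,0],[0,0,0],1],[[0,0,0],[0,0,0],1],[[0,0,0],[0,0,0],1],[[0,0,0],[0,0,0],1]]}}

```text
clock: 17.73
tool_pos: [0.5207, -0.3497, 0.0046]
orientation: [180.0, -0.0, -8.6]
force: [0.7, 0.0, 0.1]
opening: 0.0141
```

```bash
python3 mv.py 0.4955 0.109 0.12 -8.6
```

```text
t 17.73 pos [ 0.5207 -0.3497  0.0046] ori [ 1.8e+02 -1.0e-02 -8.6e+00] j [-16.  29. -20.  -0. -42.  97.] F [0.7 0.  0.1] op 0.0141
turn units [ 0.    -0.001  0.   ]  shift before turn [-0.0935 -0.4497 -0.1154]  after turn [-0.0935 -0.4497 -0.1154] rows@.04 11.48
```

Call:
{"name": "servo_tool", "arguments": {"rows": [[[0,0,-0.015],[0,0,0],1],[[0,0,-0.03],[0,0,0],1],[[0,0,-0.035],[0,0,0],1],[[0,0,-0.025],[0,0,0],1],[[-0.0078,-0.0375,0],[0,0,0],1],[[-0.0078,-0.0375,0],[0,0,0],1],[[-0.0078,-0.0375,0],[0,0,0],1],[[-0.0078,-0.0375,0],[0,0,0],1],[[-0.0078,-0.0375,0],[0,0,0],1],[[-0.0078,-0.0375,0],[0,0,0],1],[[-0.0078,-0.0375,0],[0,0,0],1],[[-0.0078,-0.0375,0],[0,0,0],1],[[-0.0078,-0.0375,0],[0,0,0],1],[[-0.0078,-0.0375,0],[0,0,0],1],[[-0.0078,-0.0375,0],[0,0,0],1],[[-0.0078,-0.0375,0],[0,0,0],1],[[0,0,0],[0,0,0],1],[[0,0,0],[0,0,0],1]]}}

```text
clock: 19.23
tool_pos: [0.4952, 0.1113, 0.1097]
orientation: [-180.0, -0.0, -8.4]
force: [0.3, -0.7, 0.4]
opening: 0.0141
```

```bash
python3 mv.py 0.4955 0.109 0.0175 -8.6;  python3 - <<'E'
from h import *
i=optics.camera_info('wrist');im=optics.snapshot('wrist'); cv2.imwrite("pics/w11.png",im[:,:,::-1])
pickle.dump(i,open('w11.pkl','wb'))
E
```

```text
t 19.23 pos [0.4952 0.1113 0.1097] ori [-1.7998e+02 -2.0000e-02 -8.3800e+00] j [ 35.  11. -29.  -0. -49.  47.] F [ 0.3 -0.7  0.4] op 0.0141
turn units [-0.003 -0.003  0.036]  shift before turn [0.0006 0.0023 0.0922]  after turn [0.0006 0.0023 0.0922] rows@.04 0.06
```

View pics/w11.png

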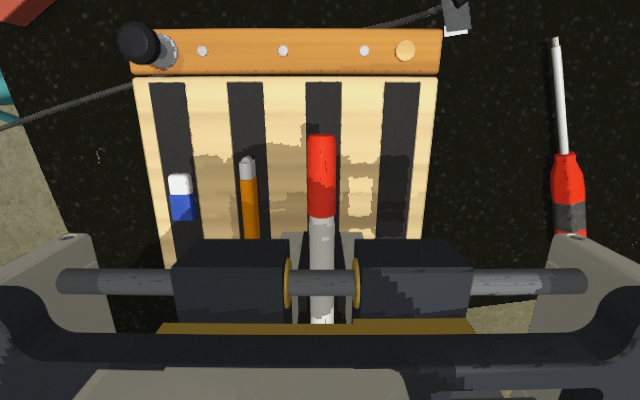

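Call:
{"name": "servo_tool", "arguments": {"rows": [[[0.001,0.001,0.025],[0,0,0],1],[[0,0,0.03],[0,0,0],1],[[0,0,0.02],[0,0,0],1],[[0,0,0.01],[0,0,0],1],[[0,0,0.005],[0,0,0],1],[[0,0,0.002],[0,0,0],1],[[0,0,0],[0,0,0],1],[[0,0,0],[0,0,0],1]]}}

```text
clock: 19.95
tool_pos: [0.497, 0.1083, 0.0185]
orientation: [-179.9, -0.1, -8.6]
force: [0.5, 1.2, 0.4]
opening: 0.0141
```

Call:
{"name": "servo_tool", "arguments": {"rows": [[[-0.001,0,0.002],[0,0,0],1],[[0,0,0],[0,0,0],1],[[0,0,0],[0,0,0],1],[[0,0,0],[0,0,0],0.6],[[0,0,0],[0,0,0],0.6],[[0,0,0],[0,0,0],0.6],[[0,0,-0.02],[0,0,0],0.6],[[0,0,-0.03],[0,0,0],0.6],[[0,0,-0.04],[0,0,0],0.6],[[0,0,-0.03],[0,0,0],0.6],[[0,0,0],[0,0,0],0.6]]}}

```text
clock: 20.87
tool_pos: [0.4983, 0.1098, 0.1417]
orientation: [-179.7, -0.4, -8.5]
force: [1.5, 1.1, -1.3]
opening: 0.0348
```

```bash
python3 mv.py 0.461 -0.1145 0.14 8.9;  python3 - <<'E'
from h import *
i=optics.camera_info('wrist');im=optics.snapshot('wrist'); cv2.imwrite("pics/w12.png",im[:,:,::-1])
pickle.dump(i,open('w12.pkl','wb'))
E
```

```text
t 20.87 pos [0.4983 0.1098 0.1417] ori [-179.71   -0.44   -8.53] j [ 35.   9. -27.   0. -53.  47.] F [ 1.5  1.1 -1.3] op 0.0348
turn units [-0.037 -0.081 -2.904]  shift before turn [-0.0037  0.2273  0.0005]  after turn [-0.0716  0.2158  0.0017] rows@.04 5.68
```

View pics/w12.png

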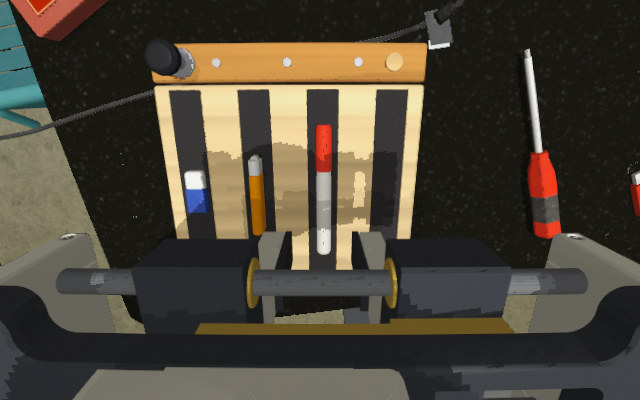

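The marker lies on strip 3 at (323,190). Next the screwdriver, gripped by the handle near its centre of mass.

Call:
{"name": "servo_tool", "arguments": {"rows": [[[-0.0006,0.0379,0],[0,0,0],0.4],[[-0.0006,0.0379,0],[0,0,0],0.4],[[-0.0006,0.0379,0],[0,0,0],0.4],[[-0.0006,0.0379,0],[0,0,0],0.4],[[-0.0006,0.0379,0],[0,0,0],0.4],[[-0.0006,0.0379,0],[0,0,0],0.4],[[0,0,0],[0,0,-1],0.4],[[0,0,0],[0,0,-1],0.4],[[0,0,0],[0,0,-0.9],0.4],[[0,0,0],[0,0,0],0.4],[[0,0,0],[0,0,0],0.4]]}}

```text
clock: 21.83
tool_pos: [0.457, -0.1161, 0.1348]
orientation: [-180.0, 0.1, 8.6]
force: [-0.1, 0.5, -0.6]
opening: 0.0526
```

```bash
python3 mv.py 0.4605 -0.1148 0.006 8.9;  python3 - <<'E'
from h import *
i=optics.camera_info('wrist');im=optics.snapshot('wrist'); cv2.imwrite("pics/w13.png",im[:,:,::-1])
pickle.dump(i,open('w13.pkl','wb'))
E
```

```text
t 21.83 pos [ 0.457  -0.1161  0.1348] ori [-1.7999e+02  9.0000e-02  8.6100e+00] j [ 10.   6. -32.  -0. -52.  89.] F [-0.1  0.5 -0.6] op 0.0526
turn units [-0.002  0.015 -0.048]  shift before turn [ 0.0038 -0.0007  0.1288]  after turn [ 0.0036 -0.0007  0.1288] rows@.04 0.09
```

View pics/w13.png

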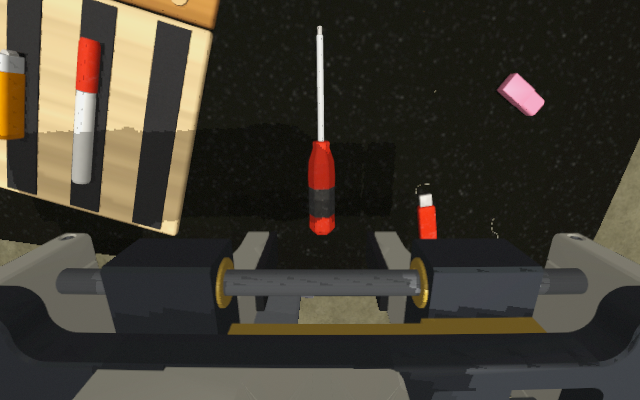

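```bash
python3 - <<'E'
from h import *
i=pickle.load(open('w13.pkl','rb'))
w=p2w(i,[[319.7,26.5],[321.5,235]],.0125);d=w[0]-w[1]; print(w.mean(0)[:2],w[1],np.linalg.norm(d[:2]),np.degrees(np.arctan2(d[1],d[0])))
w=p2w(i,[[320,142]],.012);print(w)
E
```

```text
[ 0.50317151 -0.10897801] [ 0.40704168 -0.12435669  0.0125    ] 0.19470436293518043 9.089059341066497
[[ 0.50211252 -0.10847605  0.012     ]]
```

Call:
{"name": "servo_tool", "arguments": {"rows": [[[0.003,-0.0007,0.03],[0,0,0],0.4],[[0,0,0.035],[0,0,0],0.4],[[0,0,0.035],[0,0,0],0.4],[[0,0,0.02],[0,0,0],0.4],[[0,0,0.006],[0,0,0],0.4],[[0,0,0],[0,0,0],0.4],[[0,0,0],[0,0,0],0.4]]}}

```text
clock: 22.47
tool_pos: [0.4611, -0.1147, 0.0101]
orientation: [180.0, 0.0, 8.8]
force: [-0.3, 0.7, 0.2]
opening: 0.0525
```

Call:
{"name": "servo_tool", "arguments": {"rows": [[[0,0,0.004],[0,0,0],0.4],[[0,0,0.001],[0,0,0],0.4],[[0,0,0],[0,0,0],1],[[0,0,0],[0,0,0],1],[[0,0,0],[0,0,0],1],[[0,0,0],[0,0,0],1],[[0,0,0],[0,0,0],1],[[0,0,0],[0,0,0],1],[[0,0,0],[0,0,0],1]]}}

```text
clock: 23.22
tool_pos: [0.4607, -0.1149, 0.0048]
orientation: [180.0, -0.0, 8.8]
force: [-0.1, -0.4, 4.4]
opening: 0.0253
```

```bash
python3 - <<'E'
from h import *
import numpy as np
o=telemetry.get_obs(); y=np.radians(o['orientation'][2]); u=np.array([np.cos(y),np.sin(y)])
m=np.array([.504,-.1085]); a=(m-o['tool_pos'][:2])@u; print('mid ahead of TCP',a)
t=np.radians(-8.6); print(np.array([.4858,.0448])-a*np.array([np.cos(t),np.sin(t)]))
E
python3 mv.py 0.443 0.0513 0.12 -8.6
```

```text
mid ahead of TCP 0.043765993341979795
[0.44252609 0.05134456]
t 23.22 pos [ 0.4607 -0.1149  0.0048] ori [ 1.7999e+02 -2.0000e-02  8.8100e+00] j [ 10.  18. -39.   0. -33.  89.] F [-0.1 -0.4  4.4] op 0.0253
turn units [ 1.000e-03 -3.000e-03  2.901e+00]  shift before turn [ 0.008  -0.1669 -0.1152]  after turn [-0.0424 -0.1617 -0.1152] rows@.04 4.18
```

Lift .11, move 5 rows of (.0016,-.0334), then turn 2.9.

Call:
{"name": "servo_tool", "arguments": {"rows": [[[0,0,-0.015],[0,0,0],1],[[0,0,-0.03],[0,0,0],1],[[0,0,-0.035],[0,0,0],1],[[0,0,-0.025],[0,0,0],1],[[0.0016,-0.0334,0],[0,0,0],1],[[0.0016,-0.0334,0],[0,0,0],1],[[0.0016,-0.0334,0],[0,0,0],1],[[0.0016,-0.0334,0],[0,0,0],1],[[0.0016,-0.0334,0],[0,0,0],1],[[0,0,0],[0,0,0.8],1],[[0,0,0],[0,0,0.8],1],[[0,0,0],[0,0,0.8],1],[[0,0,0],[0,0,0.5],1],[[0,0,0],[0,0,0],1],[[0,0,0],[0,0,0],1]]}}

```text
clock: 24.47
tool_pos: [0.4426, 0.0513, 0.1093]
orientation: [180.0, 0.0, -8.5]
force: [0.4, -0.6, -1.6]
opening: 0.0249
```

```bash
python3 mv.py 0.4427 0.0513 0.018 -8.6;  python3 - <<'E'
from h import *
i=optics.camera_info('wrist');im=optics.snapshot('wrist'); cv2.imwrite("pics/w14.png",im[:,:,::-1])
pickle.dump(i,open('w14.pkl','wb'))
E
```

```text
t 24.47 pos [0.4426 0.0513 0.1093] ori [ 1.7999e+02  3.0000e-02 -8.5000e+00] j [ 32.   6. -36.  -0. -48.  49.] F [ 0.4 -0.6 -1.6] op 0.0249
turn units [0.002 0.004 0.017]  shift before turn [ 0.0001 -0.      0.0913]  after turn [0.0001 0.     0.0913] rows@.04 0.0
```

View pics/w14.png

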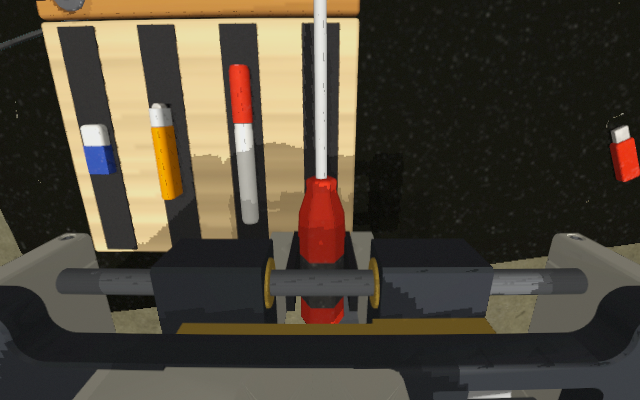

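Call:
{"name": "servo_tool", "arguments": {"rows": [[[0,0,0.025],[0,0,0],1],[[0,0,0.03],[0,0,0],1],[[0,0,0.02],[0,0,0],1],[[0,0,0.01],[0,0,0],1],[[0,0,0.005],[0,0,0],1],[[0,0,0.001],[0,0,0],1],[[0,0,0],[0,0,0],1],[[0,0,0],[0,0,0],1]]}}

```text
clock: 25.18
tool_pos: [0.4435, 0.0517, 0.0193]
orientation: [-180.0, -0.1, -8.6]
force: [-0.3, -0.6, -1.6]
opening: 0.0252
```

Call:
{"name": "servo_tool", "arguments": {"rows": [[[-0.0005,0,0.0022],[0,0,0],1],[[0,0,0],[0,0,0],1],[[0,0,0],[0,0,0],1],[[0,0,0],[0,0,0],0.5],[[0,0,0],[0,0,0],0.5],[[0,0,0],[0,0,0],0.5],[[0,0,-0.02],[0,0,0],0.5],[[0,0,-0.03],[0,0,0],0.5],[[0,0,-0.04],[0,0,0],0.5],[[0,0,-0.04],[0,0,0],0.5],[[0,0,-0.04],[0,0,0],0.5],[[0,-0.03,-0.03],[0,0,0],0.5],[[0,-0.03,0],[0,0,0],0.5],[[0,0,0],[0,0,0],0.5],[[0,0,0],[0,0,0],0.5]]}}

```text
clock: 26.43
tool_pos: [0.4513, 0.1113, 0.2162]
orientation: [-179.9, -0.0, -8.5]
force: [0.2, -0.4, -1.0]
opening: 0.0434
```

```bash
python3 - <<'E'
from h import *
i=optics.camera_info('wrist');im=optics.snapshot('wrist'); cv2.imwrite("pics/w15.png",im[:,:,::-1])
pickle.dump(i,open('w15.pkl','wb'));o=telemetry.get_obs();print(o['tool_pos'],o['clock'])
S=np.array([[.514,.2375],[.505,.1728],[.4955,.109],[.4858,.0448]])
print(w2p(i,np.c_[S,np.full(4,.02)]))
im=optics.snapshot('top'); cv2.imwrite("pics/top1.png",im[:,:,::-1]); crop(cv2.imread('pics/w15.png'),180,0,260,230,3,'pics/w15c.png'); crop(cv2.imread('pics/top1.png'),195,140,255,115,3,'pics/t1c.png')
E
```

```text
[0.45083963 0.11039291 0.21562518] 26.4833
[[209.03817418 137.03725021]
 [263.39900893 136.3357947 ]
 [317.44937595 136.26772989]
 [371.88221203 136.41872574]]
```

View pics/w15.png

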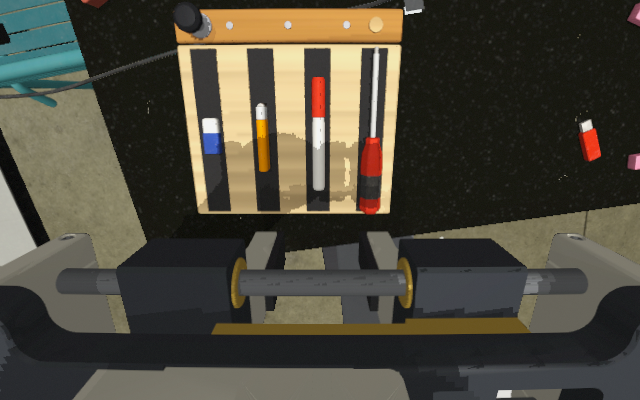

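View pics/t1c.png

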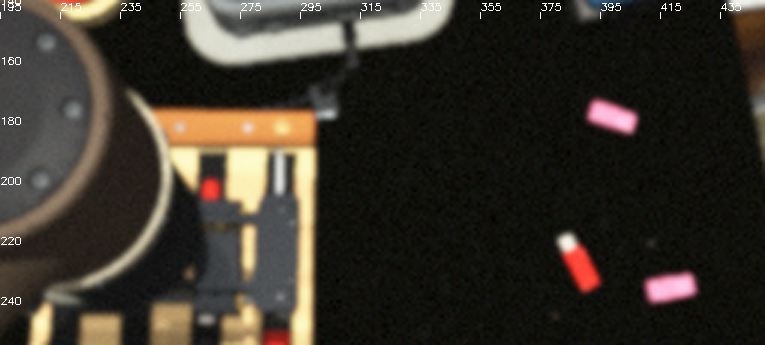

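View pics/w15c.png

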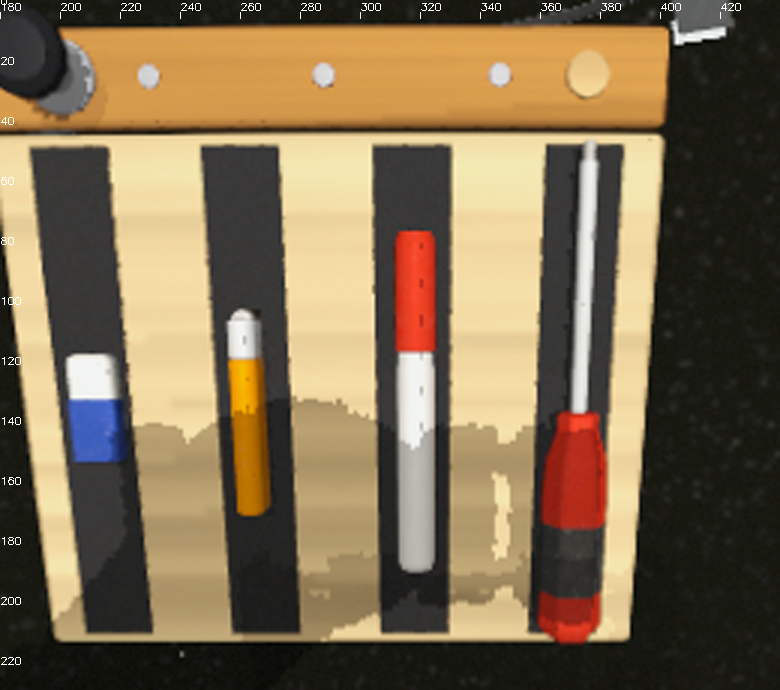

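```bash
python3 - <<'E'
from h import *
i=pickle.load(open('w15.pkl','rb'))
def C(p): return (np.array(p,float)+.5)/3-.5+np.array([180,0])
it={'eraser':(((70,147),(119,633)),((92,354),(97,460)),.022),
'lighter':(((241,146),(266,633)),((243,314),(254,514)),.034),
'marker':(((412,146),(415,633)),((415,232),(416,571)),.022),
'screw':(((584,145),(563,633)),((590,143),(569,640)),.0245)}
for k,(s,o,z) in it.items():
    a=p2w(i,C(s),.012); b=p2w(i,C(o),z); r=[]
    for w in(a,b): d=w[0]-w[1]; r.append((w.mean(0)[:2],np.degrees(np.arctan2(d[1],d[0])),np.linalg.norm(d)))
    u=np.array([np.cos(np.radians(r[0][1])),np.sin(np.radians(r[0][1]))]); e=r[1][0]-r[0][0]
    print(k,'along %.4f across %.4f dang %.1f len %.3f strip %.3f'%(e@u,e@[-u[1],u[0]],r[1][1]-r[0][1],r[1][2],r[0][2]))
E
```

```text
eraser along 0.0012 across -0.0032 dang -3.2 len 0.042 strip 0.195
lighter along -0.0013 across -0.0019 dang 0.1 len 0.076 strip 0.195
marker along 0.0000 across -0.0009 dang -0.2 len 0.132 strip 0.194
screw along -0.0000 across -0.0004 dang 0.2 len 0.192 strip 0.195
```

```bash
python3 -c "
from plant import ctrl
print(ctrl.close_job())"
```

```text
the job is handed in; nothing more can be done
None
```

All four things are on the board in order from the knob end (the leftmost strip): eraser, lighter, marker, screwdriver. I handed the job in at about 26.5 s of the 102 s allowed.

- **Placing:** in the last wrist picture, each thing's middle is within about 4 mm of its strip's centre and its length within about 3° of the strip. The eraser is furthest off, 3.2 mm to one side and 3.2° turned. All four are the same way up as before.
- **Memory stick:** in the last top picture it lies where it was at the start. I judged this by eye and did not measure it.
- **Marker:** the first grip was too high, with the fingers closing to 12 mm on the 15 mm barrel. I reopened and gripped it 5 mm lower before lifting.
- **Top camera:** the arm hid most of the board in the last top picture, so the placing figures come from the wrist camera alone.

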